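# Load the block dryer and set its sunken timer knob

## Robot

A 7-joint arm with a two-finger parallel gripper is mounted at the origin on the work surface. World frame = base frame: x ahead of the robot, y to its left, z up, the work surface at z = 0. Lengths are in m, angles in degrees, forces in N, time in s.
With the tool pointing down it reaches from about 0.425 to 0.875 m from the base axis. Payload 4.7 kg.
Tool frame: the origin (TCP) lies midway between the tips of the shut fingers; the grasp point (between the pads) lies 19 mm behind it (env.grip_point_offset is the distance from the TCP to the grasp point, in m); z points along the fingers, y is the line along which they close (so a half turn about z gives the same grasp; the last joint's range is limited). The gripper opens to 87 mm and grips with 3 to 60 N. Pads are 19 mm wide; open, the fingers measure 117 mm over their backs; the gripper's body (75 mm by 190 mm) begins 51 mm behind the grasp point.
Start: joints at [-70.697, 18.392, -4.016, 83.108, 1.295, 78.541, -3.26], TCP at [0.206, 0.616, 0.223] pointing down, gripper open.
Joint ranges: [-163.93, 163.93], [-17.29, 119.83], [-79.2, 71.16], [3.27, 140.29], [-89.18, 269.18], [5.43, 117.66], [-154.24, 154.24]. Speed limits (degrees/s): [147.25, 147.25, 180, 180, 180, 180, 180].

## Interface

Orientations are given as [roll, pitch, yaw] about the fixed x, y, z axes, in that order (R = Rz(yaw) Ry(pitch) Rx(roll)).
In Python, from cell import env gives the robot as it stands.
- The arm moves only by the shell command python3 -m jog 'ROWS' [FORCE]. ROWS is JSON, a list of rows, each a list of 7 numbers: the shift along the tool's x, y, z in m, then the turn, a rotation vector about the tool's x, y, z in rad, then the finger opening in m, from 0 to 0.087. A call has 1 to 12 rows; each row shifts and turns the commanded pose from where the row before left it, along the tool's axes as they then stand; what a row does not reach is not made up. A row lasts 1/12 s, in which the tool goes at most 41.7 mm and 7.16 degrees, less where a joint would pass 70% of its speed; a pose out of reach is approached as far as the arm can. A call is refused whole if a number of a shift passes 0.0417 or a number of a turn 0.125, either way. A call with a gripper value outside its range is refused whole. The fingers move at their own pace and stop on an object; FORCE is the grip in N (left out, the last holds). Time passes only in rows, so rows that do not move let the fingers close. It gives the time, the measured TCP pose, the force, the opening and the grip force at its end, in the units of the state.
- env.get_obs(): the state, without advancing time (a new reading comes with each control period).
- env.read_camera(name): name is "side" or "top"; returns the picture (480x640x3 uint8, blue, green, red); there is no depth.
- env.get_calibration(name): a dict with "fov_y" (degrees; the focal length in pixels is half the picture's height over the tangent of half this angle, whatever the lens; pixels are square), "cx", "cy" (the principal point, pixels), "k1" (the pictures are not rectified: a ray, as slopes to the right and down, at radius r is drawn at 1 + k1 r^2 times it, then the intrinsics apply), "pose" (4x4, takes a point from camera to world coordinates). Camera axes: x right, y up, looking along -z (the intrinsics and any distortion apply to the point x, -y, -z); pixel columns grow to the right and rows downward; lengths in m; the calibration is good to about 2 mm. A picture is of the moment at which its call begins. get_calibration takes no time and is no camera call.
- env.sign_off(): hands the job in; it is judged then, once.
The state is a dict: "time_s": time; "qpos": joint angles; "joint_velocities": joint speeds; "effort": joint torques, N m; "tool_pos": TCP position; "tool_rot": TCP orientation; "force": force on the tool from outside, world axes, zero at the start; "wrist_torque": the same for the moment, N m; "grip_width": finger opening in m; "grasp_force": force on a finger pad.
Only numpy, scipy, OpenCV 4.12 (cv2) and the standard library are available. Lean on these libraries where they do the work, as an engineer would, in place of code of your own. Each camera call takes 0.05 s, during which the arm holds its last target. There are 200 camera calls.

## Task

Put the washed printing blocks to dry, relief side up and flat inside the pockets: first the flower block into pocket one (one stud), then the striped block into pocket two (two studs). With both in, turn the sunken timer knob clockwise until its white line points at the long mark, and let go. Do not disturb the two ink jars and the ink roller.

Things in the scene. Friction and masses are not known exactly. Their poses are not given: they have to be found in the camera images.
- dryer: Grey block dryer, fixed, 185 (x) x 360 (y) x 120 mm high; front is its -x, origin on the table under its middle. Left part (+y): open tray, floor 35 mm up, with two pockets; behind it a blower housing 100 mm high, front face at x = +50 mm. Right part (y -175 to -55 mm): console, highest edge 120 mm, whose top face slopes 30 degrees down to the front and holds the knob's well.
- pocket1 (a point): Centre of the floor of pocket one, 35 mm above the table, axes as the dryer's. Pocket 80 (x) x 56 mm (y) inside ribs 5 mm thick, 6 mm high. The right-hand pocket, next to the console; one steel stud on the tray behind it and on the front below it. A block goes in with its long side along x, either way round.
- pocket2 (a point): Centre of the floor of pocket two, like pocket one but 100 mm farther to the left (+y of the dryer), marked by two studs.
- block_flower: Wooden printing block 72 (x) x 48 (y) x 26 mm, about 80 g, with a blue-grey relief 3 mm higher on top: a flower of six petals, 38 mm across. Origin at the centre of its underside, z up. Loose on the table, left of the dryer.
- block_bars: Wooden printing block 72 (x) x 48 (y) x 26 mm, about 80 g, with a blue-grey relief 3 mm higher on top: four parallel stripes 52 mm long. Origin at the centre of its underside, z up. Loose on the table, left of the dryer.
- knob_grip (a point): On the axis of the black timer knob, 10 mm below the sloping face, at its grip bar. z: knob axis, out of the face (30 degrees from vertical, leaning to the dryer's -x); x: the pointer's direction (white line); turns with the knob. Bar 32 mm long (x), 12 mm thick (y), 19 mm tall, its top 2 mm below the face; under it a round skirt, 36 mm diameter, its top 21 mm below the face.
- well (a point): Centre of the mouth of the knob's round well, in the plane of the sloping face, 80 mm above the table; axes as the dryer's. Well 74 mm in diameter, 26 mm deep along the knob's axis, the knob in its middle: fingers fit in only partly open (about 30 mm), along the axis, one on each flat side of the bar.
- knob (a joint): Turn of the timer knob in rad, 0 to 2.4, growing clockwise seen from outside the face. At 0 the pointer is 1.3 rad to the left (anticlockwise) of straight up the slope; at 1.50 it points at the long mark. Short marks every 0.3. Friction (0.04 N m) holds it where it is left. Starts between 0.1 and 0.8.
- long_mark (a point): Middle of the long white mark (14 mm long, 3.5 mm wide) on the sloping face, 47 mm from the knob's axis, beyond the rim of the well.
- jar_black: Black ink jar, 60 mm diameter, 75 mm high; origin at the centre of its underside. Leave alone.
- jar_white: White ink jar, 68 mm diameter, 80 mm high; origin at the centre of its underside. Leave alone.
- brayer: Ink roller with a red handle, 170 mm long, 40 mm high, lying on the table behind the dryer; origin under its roller, handle to its -x. Leave alone.
Not all that is in view belongs to the job. What is shaped like the block_bars but green or pink is not meant.

How it is judged:
By the outcome, as a careful person would: the job done as asked, in the order asked, and still so for the second after the job is handed in, with the robot touching nothing.
It also fails if it takes over 66 s, if anything falls off the work surface, if the arm or the gripper's body presses on something with over 40 N, if the wrist force passes 120 N, or if a joint passes its speed limit or range.

## Working session

There is one attempt and no reset: what is moved stays moved. The work goes in short steps, Python scripts to look and compute and a shell command to move; the robot and the scene stay as the last step left them, time stands still between calls to the robot, and variables do not carry over. Pictures are saved under pics/ and viewed, at most 10 in all, crops included, and the job is handed in when it is done.

```bash
ls; mkdir -p pics; python3 - <<'E'
from cell import env
import cv2, numpy as np
for n in("top","side"):
    cv2.imwrite(f"pics/{n}0.png",env.read_camera(n))
    c=env.get_calibration(n);print(n,{k:(np.round(v,4).tolist() if k=="pose" else v) for k,v in c.items()})
o=env.get_obs();print({k:np.round(v,3).tolist() for k,v in o.items()},env.grip_point_offset)
E
```

```text
pics
top {'fov_y': 55.11457787291636, 'cx': 325.4410185356414, 'cy': 243.84951231939237, 'k1': 0.019145525458284785, 'pose': [[0.017, 0.9976, -0.0667, 0.5185], [-0.9998, 0.0177, 0.0107, -0.0262], [0.0119, 0.0665, 0.9977, 1.078], [0.0, 0.0, 0.0, 1.0]]}
side {'fov_y': 50.919490806566586, 'cx': 332.53147571837394, 'cy': 241.06587500853337, 'k1': -0.01690026741081276, 'pose': [[0.8577, 0.2579, -0.4448, 0.0151], [-0.514, 0.4076, -0.7548, -0.9897], [-0.0133, 0.876, 0.4821, 0.7064], [0.0, 0.0, 0.0, 1.0]]}
{'time_s': 0.1, 'qpos': [-70.698, 18.435, -4.015, 83.167, 1.298, 78.542, -3.261], 'joint_velocities': [0.043, -0.087, 0.098, -0.231, 0.076, -0.066, 0.012], 'effort': [-0.0, -49.257, -0.406, -31.34, -0.064, 0.039, 0.0], 'tool_pos': [0.206, 0.616, 0.222], 'tool_rot': [-179.902, 0.009, 161.507], 'force': [0.425, 0.745, 0.07], 'wrist_torque': [0.005, -0.019, 0.065], 'grasp_force': 0.0, 'grip_width': 0.087} 0.0187
```

View pics/top0.png

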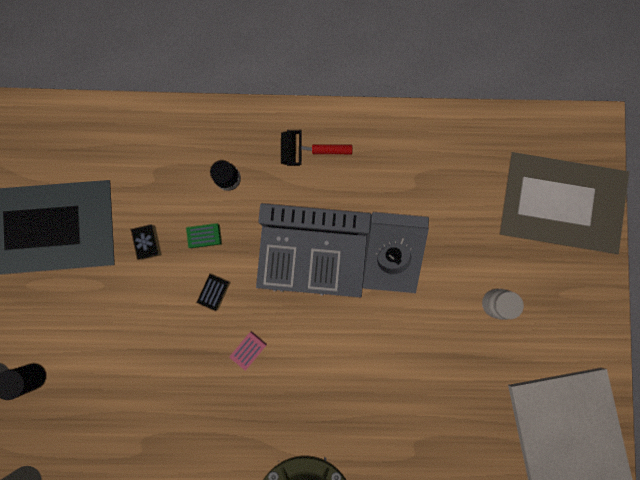

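View pics/side0.png

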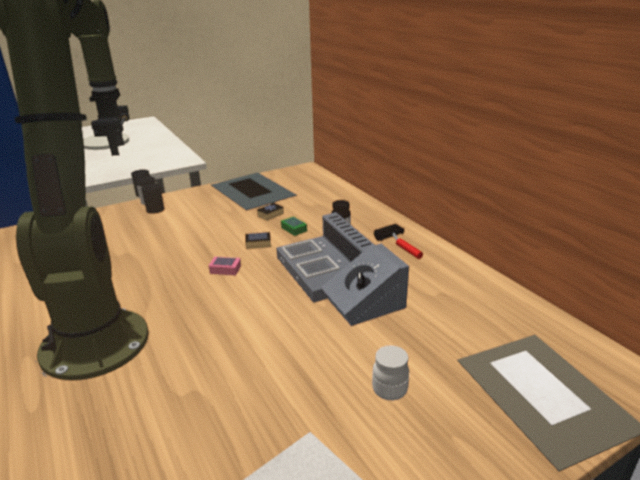

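The top view shows four block-shaped things: flower (145,242), dark striped (213,292), green striped (204,236) and pink striped (248,350). The flower block and the dark block with blue-grey stripes fit the description; green and pink are excluded. I'll confirm with one enlarged crop. The dryer spans (258–428, 205–297), and the knob is at (394,256).

```bash
cat > h.py <<'E'
from cell import env
import cv2, numpy as np
from scipy.spatial.transform import Rotation as Ro
from scipy.optimize import least_squares
def cal(n):
    c=env.get_calibration(n); return 240/np.tan(np.radians(c["fov_y"]/2)),c["cx"],c["cy"],c["k1"],np.array(c["pose"])
def proj(n,P):
    f,cx,cy,k,T=cal(n); p=(np.atleast_2d(P)-T[:3,3])@T[:3,:3]
    s=np.c_[p[:,0],-p[:,1]]/-p[:,2:]; s=s*(1+k*(s**2).sum(1,keepdims=True)); return s*f+[cx,cy]
def unproj(n,uv,z):
    f,cx,cy,k,T=cal(n); d=(np.atleast_2d(uv).astype(float)-[cx,cy])/f; s=d.copy()
    for _ in range(9): s=d/(1+k*(s**2).sum(1,keepdims=True))
    r=np.c_[s[:,0],-s[:,1],-np.ones(len(s))]@T[:3,:3].T
    return T[:3,3]+r*((z-T[2,3])/r[:,2:])
E
python3 - <<'E'
import cv2
im=cv2.imread("pics/top0.png")
c=cv2.convertScaleAbs(im[195:375,120:440],alpha=1.8,beta=15)
cv2.imwrite("pics/crop1.png",cv2.resize(c,(800,450),interpolation=cv2.INTER_CUBIC))
s=cv2.imread("pics/side0.png")[195:335,200:420]
cv2.imwrite("pics/crop2.png",cv2.resize(cv2.convertScaleAbs(s,alpha=1.3),(792,504),interpolation=cv2.INTER_CUBIC))
E
```

```text
(no output)
```

View pics/crop1.png

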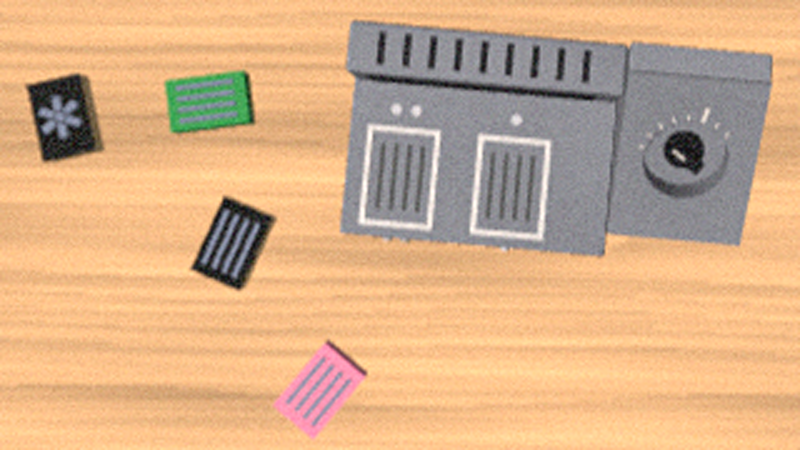

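View pics/crop2.png

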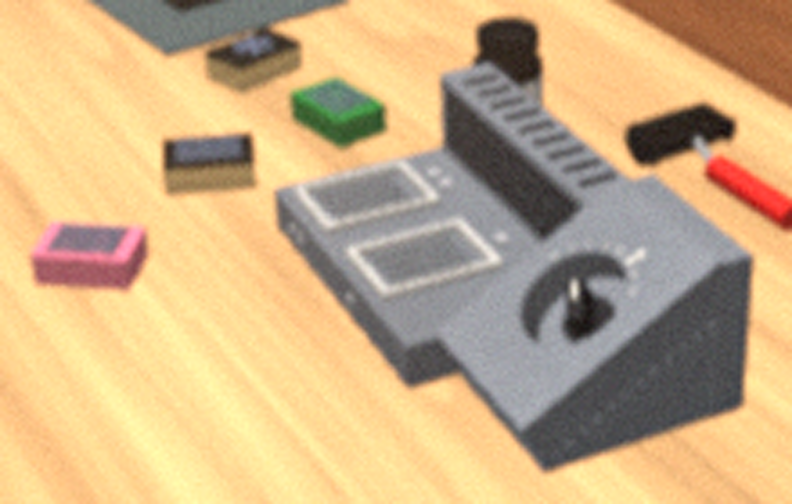

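The crop confirms the targets: dark-topped flower block at (145,242) and dark-topped striped block at (213,292), both relief up. Pocket one (one stud) is at (324,270) and pocket two at (280,266). The long mark is at about (402,241), and the pointer points up-left, at about (392,257).

```bash
cat >> h.py <<'E'
def rect(mask,n,z,roi,k=0):
    x0,y0,x1,y1=roi; m=np.zeros_like(mask); m[y0:y1,x0:x1]=mask[y0:y1,x0:x1]
    if k: m=cv2.morphologyEx(m,cv2.MORPH_CLOSE,np.ones((k,k)))
    cs,_=cv2.findContours(m,cv2.RETR_EXTERNAL,cv2.CHAIN_APPROX_NONE); c=max(cs,key=cv2.contourArea)
    P=unproj(n,c[:,0,:],z)[:,:2]; (cx,cy),(w,h),a=cv2.minAreaRect((P*1e3).astype(np.float32))
    if w<h: w,h,a=h,w,a+90
    return np.round([cx,cy,w,h,(a+90)%180-90],1)
E
python3 - <<'E'
from h import *
im=cv2.imread("pics/top0.png"); g=im.max(2); 
hsv=cv2.cvtColor(im,cv2.COLOR_BGR2HSV)
dark=(((g<60)|((im[:,:,0]>im[:,:,2].astype(int)))).astype(np.uint8))*255
print("flower",rect(dark,"top",.027,(128,222,165,264),5)); print("bars",rect(dark,"top",.027,(192,270,234,315),5))
roi=im[240:298,258:365].max(2); print(np.percentile(roi,[50,90,97]))
w=((g>110)).astype(np.uint8)*255
print("p2",rect(w,"top",.041,(260,243,300,290)),"p1",rect(w,"top",.041,(304,246,344,294)))
# corners clicked in crop1
def full(c): return (np.array(c)+.5)/2.5-.5+[120,195]
pts={"tray FL":((342,233),.035),"tray FR":((604,255),.035),"housing BL":((352,22),.1),"housing FL":((345,73),.1),"cons BR":((772,57),.12),"cons back-left":((630,42),.12),"mark":((705,115),.1)
,"well L":((640,155),.08),"well R":((728,150),.08)}
for k,(c,z) in pts.items(): print(k,np.round(unproj("top",full(c),z)[0],4))
c=im[228:285,370:420].max(2); 
E
```

```text
flower [586.7 371.8  71.9  53.3  14.6]
bars [475.4 215.8  71.8  49.2 -22.6]
[ 76.   119.   128.85]
p2 [537.6  65.2  89.3  65.4  -4.2] p1 [530.5 -34.5  89.3  65.5  -4.1]
tray FL [0.486  0.1163 0.035 ]
tray FR [ 0.4701 -0.1203  0.035 ]
housing BL [0.6679 0.1037 0.1   ]
housing FL [0.6239 0.1085 0.1   ]
cons BR [ 0.6418 -0.2518  0.12  ]
cons back-left [ 0.6523 -0.1324  0.12  ]
mark [ 0.5935 -0.1994  0.1   ]
well L [ 0.5592 -0.1466  0.08  ]
well R [ 0.5648 -0.2231  0.08  ]
```

```bash
python3 -m jog '[[-0.0365,-0.0092,0.006,0,0,0,0.087],[-0.0365,-0.0092,0.006,0,0,0,0.087],[-0.0365,-0.0092,0.006,0,0,0,0.087],[-0.0365,-0.0092,0.006,0,0,0,0.087],[-0.0365,-0.0092,0.006,0,0,0,0.087],[-0.0365,-0.0092,0.006,0,0,0,0.087],[-0.0365,-0.0092,0.006,0,0,0,0.087],[-0.0365,-0.0092,0.006,0,0,0,0.087],[-0.0365,-0.0092,0.006,0,0,0,0.087],[-0.0365,-0.0092,0.006,0,0,0,0.087],[-0.0365,-0.0092,0.006,0,0,0,0.087],[-0.0365,-0.0092,0.006,0,0,0,0.087]]' 30
python3 - <<'E'
from h import *
im=cv2.imread("pics/top0.png").astype(int)
b,g,r=im[...,0],im[...,1],im[...,2]
for n,(x0,y0,x1,y1) in {"flower":(130,224,162,262),"bars":(194,272,232,312)}.items():
    m=np.zeros(b.shape,np.uint8); sub=((b-r>8)&(b>70)); m[y0:y1,x0:x1]=sub[y0:y1,x0:x1]*255
    yy,xx=np.nonzero(m); P=unproj("top",np.c_[xx,yy],.029)[:,:2]*1e3
    print(n,len(P),P.mean(0).round(1),[(P.min(0)+P.max(0)).round(1)/2], rect(m,"top",.029,(x0,y0,x1,y1),7))
    dk=np.zeros_like(m); dk[y0:y1,x0:x1]=((im.max(2)<48)|sub)[y0:y1,x0:x1]*255
    print(rect(dk,"top",.026,(x0,y0,x1,y1),3))
# verification: project model rectangle? side-camera relief centroid at z=.029
s=cv2.imread("pics/side0.png").astype(int)
for n,(x0,y0,x1,y1) in {"flower":(255,200,286,220),"bars":(244,230,272,248)}.items():
    sub=(s[...,0]-s[...,2]>8)[y0:y1,x0:x1]; yy,xx=np.nonzero(sub)
    print("side",n,len(xx),(unproj("side",np.c_[xx+x0,yy+y0].mean(0),.029)[0]*1e3).round(1))
E
```

```text
time_s: 1.1
tool_pos: [0.5876, 0.3715, 0.1498]
tool_rot: [-180.0, -0.0, 161.5]
force: [-0.5, 0.5, -0.7]
grip_width: 0.0871
grasp_force: 0.0
flower 86 [586.6 375.9] [array([586.65, 375.5 ])] [586.6 375.6  34.8  30.8 -48.2]
[586.7 372.7  71.5  51.5  14.4]
bars 132 [474.6 218.7] [array([475.05, 218.2 ])] [475.1 217.7  50.   33.7 -22.6]
[475.1 216.4  70.9  48.3 -22.6]
side flower 22 [586.4 369.3  29. ]
side bars 40 [478.2 211.7  29. ]
```

```bash
python3 -m jog '[[0,0.003,0.02,0,0,-0.115,0.087],[0,0,0.02,0,0,-0.115,0.087],[0,0,0.02,0,0,-0.115,0.087],[0,0,0.02,0,0,-0.115,0.087],[0,0,0.02,0,0,-0.116,0.087],[0,0,0.02,0,0,0,0.087],[0,0,0.0208,0,0,0,0.087],[0,0,0,0,0,0,0.087],[0,0,0,0,0,0,0.03],[0,0,0,0,0,0,0.03],[0,0,0,0,0,0,0.03],[0,0,0,0,0,0,0.03]]' 25; python3 -m jog '[[0,0,0,0,0,0,0.03],[0,0,0,0,0,0,0.03]]'
```

```text
time_s: 2.1
tool_pos: [0.5886, 0.3764, 0.0117]
tool_rot: [179.9, 0.2, -165.5]
force: [-0.1, -0.4, 0.4]
grip_width: 0.0678
grasp_force: 0.0
time_s: 2.27
tool_pos: [0.588, 0.376, 0.0108]
tool_rot: [180.0, 0.1, -165.5]
force: [-0.2, 0.5, -0.1]
grip_width: 0.0551
grasp_force: 0.0
```

```bash
python3 -m jog '[[0,0,0,0,0,0,0.03],[0,0,0,0,0,0,0.03],[0,0,0,0,0,0,0.03]]'
```

```text
time_s: 2.52
tool_pos: [0.5877, 0.3758, 0.0103]
tool_rot: [180.0, 0.0, -165.5]
force: [0.0, -0.3, 3.1]
grip_width: 0.0477
grasp_force: 25.0
```

```bash
python3 -m jog '[[0,0,-0.035,0,0,0,0.03],[0,0,-0.035,0,0,0.108,0.03],[0,0,-0.025,0,0,0.108,0.03],[0,0,0,0,0,0.109,0.03],[0.0025,-0.0376,0,0,0,0,0.03],[0.0025,-0.0376,0,0,0,0,0.03],[0.0025,-0.0376,0,0,0,0,0.03],[0.0025,-0.0376,0,0,0,0,0.03],[0.0025,-0.0376,0,0,0,0,0.03],[0.0025,-0.0376,0,0,0,0,0.03],[0.0025,-0.0376,0,0,0,0,0.03],[0.0025,-0.0376,0,0,0,0,0.03]]'; python3 -m jog '[[0.0025,-0.0376,0,0,0,0,0.03],[0.0025,-0.0376,0,0,0,0,0.03],[0.0025,-0.0376,0,0,0,0,0.03],[0,0,0,0,0,0,0.03],[0,0,0,0,0,0,0.03],[0,0,0,0,0,0,0.03]]'
python3 - <<'E'
from h import *
a=env.read_camera("top");b=env.read_camera("side");cv2.imwrite("pics/top1.png",a);cv2.imwrite("pics/side1.png",b)
A=cv2.resize(a[190:330,240:440],(600,420),interpolation=cv2.INTER_CUBIC)
B=cv2.resize(b[170:310,240:440],(600,420),interpolation=cv2.INTER_CUBIC)
cv2.imwrite("pics/v1.png",cv2.resize(cv2.convertScaleAbs(np.vstack([A,B]),alpha=1.5),(428,600)))
E
```

```text
time_s: 3.52
tool_pos: [0.5452, 0.0753, 0.1046]
tool_rot: [180.0, -0.0, 175.9]
force: [1.2, -0.1, -0.6]
grip_width: 0.0481
grasp_force: 25.0
time_s: 4.02
tool_pos: [0.5303, -0.0343, 0.1046]
tool_rot: [179.9, -0.0, 175.9]
force: [0.7, 0.1, -2.1]
grip_width: 0.0479
grasp_force: 25.0
```

View pics/v1.png

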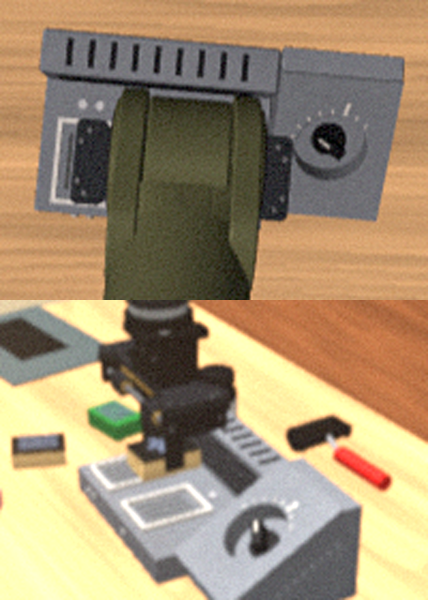

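The block is held level over pocket one. The side view shows its tan side at about (180,455) in the composite. I'll check its offset along x with a model overlay before lowering.

```bash
cat >> h.py <<'E'
def box(c,yaw,l,w,zs):
    R=Ro.from_euler("z",yaw,degrees=True).as_matrix()
    return [np.array([np.r_[c,z]+R@[sx*l/2,sy*w/2,0] for sx,sy in((1,1),(1,-1),(-1,-1),(-1,1))]) for z in zs]
def draw(im,n,P,k,off,col):
    q=((proj(n,P)-off+.5)*k-.5); cv2.polylines(im,[np.round(q*16).astype(int)],True,col,1,cv2.LINE_AA,4)
E
python3 - <<'E'
from h import *
b=cv2.imread("pics/side1.png"); o=np.array([270,190]);k=5
B=cv2.resize(cv2.convertScaleAbs(b[190:300,270:390],alpha=1.5),None,fx=k,fy=k,interpolation=cv2.INTER_CUBIC)
for P in box([.5303,-.0343],-4.1,.072,.048,[.0945,.1205]): draw(B,"side",P,k,o,(0,0,255))
for c in([.5305,-.0345],[.5376,.0652]):
    draw(B,"side",box(c,-4.1,.090,.066,[.041])[0],k,o,(0,255,0))
cv2.imwrite("pics/v2.png",B)
E
```

```text
(no output)
```

View pics/v2.png

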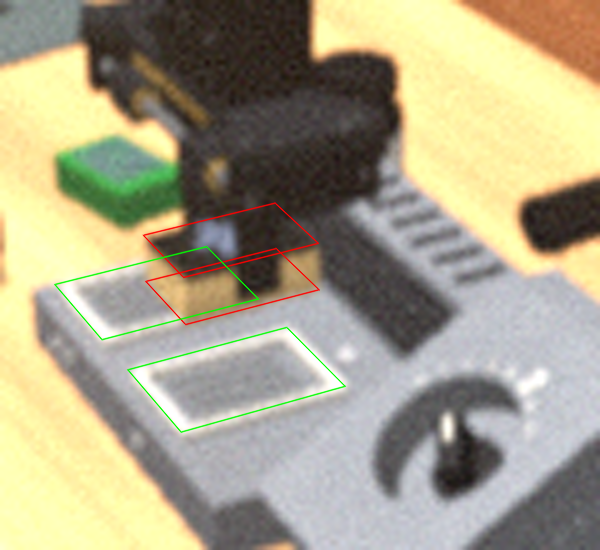

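The model matches the image to within about 1 px: block corner at (186,322), pocket one rib corners at (130,369) and (181,431). Lowering now.

```bash
python3 -m jog '[[0,0,0.02,0,0,0,0.03],[0,0,0.02,0,0,0,0.03],[0,0,0.01,0,0,0,0.03],[0,0,0.005,0,0,0,0.03],[0,0,0.003,0,0,0,0.03],[0,0,0,0,0,0,0.03],[0,0,0,0,0,0,0.03]]'
```

```text
time_s: 4.7
tool_pos: [0.5311, -0.0347, 0.0474]
tool_rot: [180.0, 0.1, 175.9]
force: [0.7, -0.1, -0.9]
grip_width: 0.0478
grasp_force: 25.0
```

```bash
python3 -m jog '[[0,0,0.0012,0,0,0,0.03],[0,0,0.0008,0,0,0,0.03],[0,0,0,0,0,0,0.03]]'; python3 -m jog '[[0,0,0,0,0,0,0.064],[0,0,0,0,0,0,0.064],[0,0,0,0,0,0,0.064],[0,0,0,0,0,0,0.064],[0,0,-0.005,0,0,0,0.064],[0,0,-0.02,0,0,0,0.064],[0,0,-0.035,0,0,0,0.064],[0,0,-0.035,0,0,0,0.064]]'
```

```text
time_s: 4.95
tool_pos: [0.531, -0.0349, 0.0453]
tool_rot: [180.0, 0.1, 175.9]
force: [0.6, -0.2, -1.5]
grip_width: 0.0477
grasp_force: 25.0
time_s: 5.62
tool_pos: [0.5292, -0.0351, 0.1402]
tool_rot: [-180.0, -0.2, 175.9]
force: [0.3, 0.1, 0.2]
grip_width: 0.0639
grasp_force: 0.0
```

```bash
python3 -m jog '[[0.0103,0.0354,0,0,0,0,0.08],[0.0103,0.0354,0,0,0,0,0.08],[0.0103,0.0354,0,0,0,0,0.08],[0.0103,0.0354,0,0,0,0,0.08],[0.0103,0.0354,0,0,0,0,0.08],[0.0103,0.0354,0,0,0,0,0.08],[0.0103,0.0354,0,0,0,0,0.08],[0,0,0.015,0,0,0.108,0.08],[0,0,0.015,0,0,0.108,0.08],[0,0,0.02,0,0,0.107,0.08],[0,0,0,0,0,0,0.08],[0,0,0,0,0,0,0.08]]'
python3 - <<'E'
from h import *
a=env.read_camera("top");b=env.read_camera("side");cv2.imwrite("pics/top2.png",a);cv2.imwrite("pics/side2.png",b)
A=cv2.resize(a[235:300,255:365],(770,455),interpolation=cv2.INTER_CUBIC)[:,:520]*1
cv2.imwrite("pics/v3.png",np.vstack([cv2.resize(cv2.convertScaleAbs(a[240:300,260:360],alpha=1.8),(480,288),interpolation=cv2.INTER_CUBIC),cv2.resize(cv2.convertScaleAbs(b[225:285,280:380],alpha=1.4),(480,288),interpolation=cv2.INTER_CUBIC)]))
E
```

```text
time_s: 6.62
tool_pos: [0.4756, 0.217, 0.0894]
tool_rot: [-179.9, -0.1, 157.6]
force: [-0.2, 0.5, 0.3]
grip_width: 0.08
grasp_force: 0.0
```

View pics/v3.png

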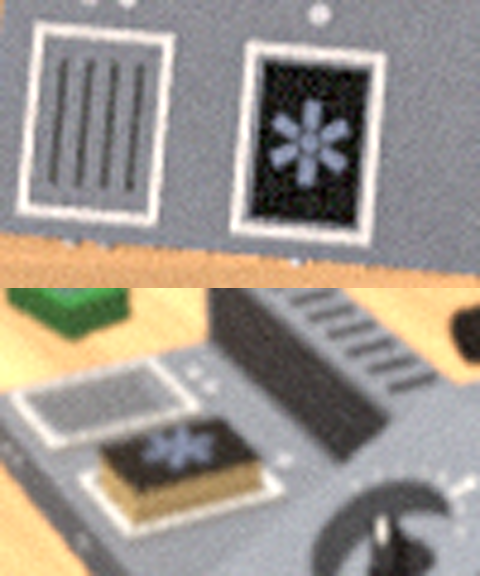

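The flower block lies flat inside pocket one's ribs, relief up (top crop, about (308,143)). Now the striped block.

```bash
python3 -m jog '[[0,0,0.03,0,0,0,0.08],[0,0,0.03,0,0,0,0.08],[0,0,0.0145,0,0,0,0.08],[0,0,0.005,0,0,0,0.08],[0,0,0,0,0,0,0.08],[0,0,0,0,0,0,0.03],[0,0,0,0,0,0,0.03],[0,0,0,0,0,0,0.03],[0,0,0,0,0,0,0.03],[0,0,0,0,0,0,0.03],[0,0,0,0,0,0,0.03],[0,0,0,0,0,0,0.03]]' 25
```

```text
time_s: 7.72
tool_pos: [0.4766, 0.2176, 0.0107]
tool_rot: [180.0, 0.0, 157.4]
force: [-0.2, 0.8, 2.4]
grip_width: 0.0478
grasp_force: 25.0
```

```bash
python3 -m jog '[[0,0,-0.03,0,0,0,0.03],[0,0,-0.03,0,0,-0.108,0.03],[0,0,-0.025,0,0,-0.108,0.03],[0,0,0,0,0,-0.107,0.03],[-0.0145,-0.0296,0,0,0,0,0.03],[-0.0145,-0.0296,0,0,0,0,0.03],[-0.0145,-0.0296,0,0,0,0,0.03],[-0.0145,-0.0296,0,0,0,0,0.03],[-0.0145,-0.0296,0,0,0,0,0.03],[0,0,0,0,0,0,0.03],[0,0,0,0,0,0,0.03],[0,0,0,0,0,0,0.03]]'
```

```text
time_s: 8.72
tool_pos: [0.5376, 0.0651, 0.0949]
tool_rot: [180.0, -0.1, 175.9]
force: [-0.2, 0.5, -0.5]
grip_width: 0.0481
grasp_force: 25.0
```

```bash
python3 -m jog '[[0,0,0.02,0,0,0,0.03],[0,0,0.015,0,0,0,0.03],[0,0,0.007,0,0,0,0.03],[0,0,0.004,0,0,0,0.03],[0,0,0,0,0,0,0.03],[0,0,0,0,0,0,0.03],[0,0,0.0015,0,0,0,0.03],[0,0,0,0,0,0,0.03]]'
```

```text
time_s: 9.38
tool_pos: [0.5385, 0.0648, 0.0484]
tool_rot: [180.0, 0.1, 175.9]
force: [0.5, -0.3, -0.6]
grip_width: 0.048
grasp_force: 25.0
```

```bash
python3 -m jog '[[0,0,0.0015,0,0,0,0.03],[0,0,0.001,0,0,0,0.03],[0,0,0,0,0,0,0.03],[0,0,0,0,0,0,0.03]]';  python3 -m jog '[[0,0,0,0,0,0,0.064],[0,0,0,0,0,0,0.064],[0,0,0,0,0,0,0.064],[0,0,0,0,0,0,0.064],[0,0,-0.005,0,0,0,0.064],[0,0,-0.02,0,0,0,0.064],[0,0,-0.04,0,0,0,0.05],[0,0,-0.04,0,0,0,0.04],[0.03,0.02,-0.02,0,0,0,0.03],[0.03,0.02,-0.02,0,0,0,0.03],[0.03,0.02,0,0,0,0,0.03],[0.03,0.02,0,0,0,0,0.03]]'
python3 - <<'E'
from h import *
a=env.read_camera("top");b=env.read_camera("side");cv2.imwrite("pics/top3.png",a);cv2.imwrite("pics/side3.png",b)
A=cv2.resize(cv2.convertScaleAbs(a[225:300,260:430],alpha=1.8),None,fx=4,fy=4,interpolation=cv2.INTER_CUBIC)
B=cv2.resize(cv2.convertScaleAbs(b[225:300,270:440],alpha=1.4),None,fx=4,fy=4,interpolation=cv2.INTER_CUBIC)
cv2.imwrite("pics/v4.png",np.vstack([A,B])[:600])
E
```

```text
time_s: 9.72
tool_pos: [0.5384, 0.0646, 0.0457]
tool_rot: [180.0, 0.0, 175.9]
force: [-1.7, 0.2, 1.5]
grip_width: 0.0478
grasp_force: 25.0
time_s: 10.72
tool_pos: [0.4238, 0.1541, 0.1924]
tool_rot: [179.9, 0.2, 175.8]
force: [-0.4, 1.1, 0.4]
grip_width: 0.0338
grasp_force: 0.0
```

View pics/v4.png

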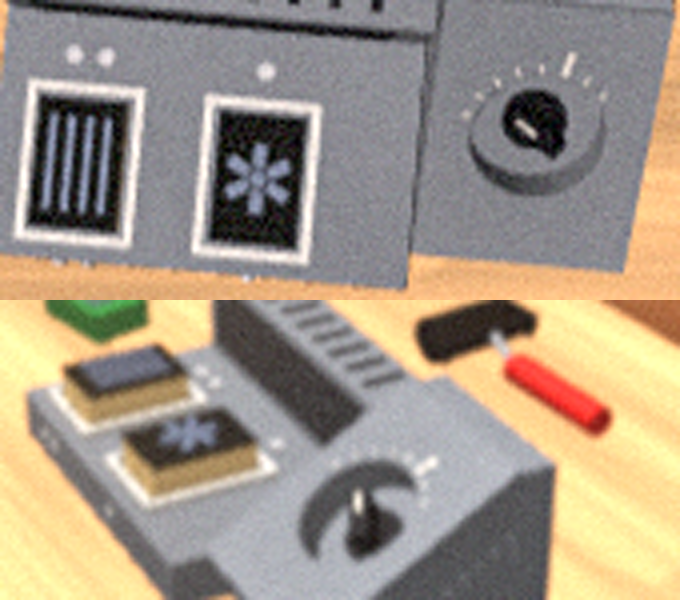

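Both blocks sit flat in their pockets: stripes in the two-stud pocket at (80,165), flower in the one-stud pocket at (258,180). The knob pointer is at about (520,128), pointing up-left, and the long mark is at (570,65). Next I'll measure the knob geometry.

```bash
cat > knob.py <<'E'
from h import *
Rd=Ro.from_euler("z",-4.1,degrees=True).as_matrix()
n=Rd@[-.5,0,.75**.5]; u=Rd@[.75**.5,0,.5]; y=Rd@[0,1.,0]
d=lambda t: np.cos(t)*u-np.sin(t)*y
def onplane(cam,uv,W,depth):
    a=unproj(cam,uv,.3);b=unproj(cam,uv,0.);k=((W-depth*n-a)@n)/((b-a)@n);return a+(b-a)*k[:,None]
def blob(im,roi,thr):
    x0,y0,x1,y1=roi; g=im.min(2)[y0:y1,x0:x1].astype(float); w=np.clip(g-thr,0,None)
    yy,xx=np.mgrid[y0:y1,x0:x1]; return np.array([(w*xx).sum(),(w*yy).sum()])/w.sum(),w
E
python3 - <<'E'
from knob import *
a=cv2.imread("pics/top3.png");b=cv2.imread("pics/side3.png")
mt,_=blob(a,(398,236,407,246),85); ms,_=blob(b,(371,260,383,271),125); print(mt,ms)
f=lambda p:np.r_[(proj("top",np.r_[p,.08]+.047*d(.2))[0]-mt),(proj("side",np.r_[p,.08]+.047*d(.2))[0]-ms)]
for cam in(0,1): 
    s=least_squares(lambda p:f(p)[2*cam:2*cam+2],[.56,-.185]); print(cam,s.x.round(4))
s=least_squares(f,[.56,-.185]); W=np.r_[s.x,.08]; print(W,s.fun, (Rd.T@(W-[.5654,-.0698,0])).round(4))
pt,wt=blob(a,(385,251,397,262),75); ps,ws=blob(b,(355,268,364,282),100); print(pt,ps)
for cam,p in(("top",pt),("side",ps)):
    P=onplane(cam,p,W,.002)[0]-W; print(cam,"pointer blob rel u,y mm",(P@u*1e3).round(1),(P@y*1e3).round(1),"theta",np.arctan2(-P@y,P@u))
# overlays
for cam,im,o,k,al in(("top",a,(370,225),9,1.8),("side",b,(335,240),9,1.3)):
    B=cv2.resize(cv2.convertScaleAbs(im[o[1]:o[1]+55,o[0]:o[0]+60],alpha=al),None,fx=k,fy=k,interpolation=cv2.INTER_CUBIC)
    t=np.linspace(0,6.28,60)
    draw(B,cam,np.array([W+.037*d(x) for x in t]),k,o,(0,255,0))
    for j in range(9): draw(B,cam,np.array([W+.043*d(-1.3+.3*j),W+.051*d(-1.3+.3*j)]),k,o,(0,0,255))
    th=-.9
    C=W-.002*n; e=np.cross(n,d(th)); draw(B,cam,np.array([C+s1*.016*d(th)+s2*.006*e for s1,s2 in((1,1),(1,-1),(-1,-1),(-1,1))]),k,o,(0,255,255))
    cv2.imwrite(f"pics/k_{cam}.png",B)
cv2.imwrite("pics/v5.png",cv2.resize(np.hstack([cv2.imread("pics/k_top.png"),cv2.imread("pics/k_side.png")]),(800,367)))
E
```

```text
[401.94871795 240.99038462] [376.00343938 265.78073947]
0 [ 0.5535 -0.1872]
1 [ 0.5563 -0.186 ]
[ 0.55438592 -0.18721161  0.08      ] [ 0.0027198  -0.40368836 -0.3603861   0.4787828 ] [-0.0026 -0.1179  0.08  ]
[391.10784314 256.82352941] [357.90748899 276.47136564]
top pointer blob rel u,y mm 4.1 7.5 theta -1.0723493666210995
side pointer blob rel u,y mm 1.2 4.9 theta -1.3311903756062906
```

View pics/v5.png

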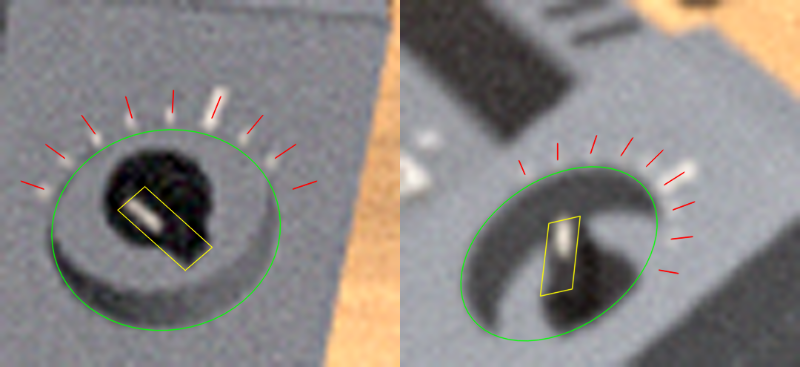

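The well overlay fits and the long mark coincides in both views. The pointer's θ is about -0.9, so the knob stands at about 0.4. Computing the approach.

```bash
cat >> knob.py <<'E'
W=np.array([.5544,-.1868,.08])
def tgt(th): return np.c_[d(th),np.cross(-n,d(th)),-n]
def plan(pos,R):
    o=env.get_obs(); p=o["tool_pos"]; R0=Ro.from_euler("xyz",o["tool_rot"],degrees=True).as_matrix()
    print("shift now-axes",(R0.T@(pos-p)*1e3).round(1),"shift target-axes",(R.T@(pos-p)*1e3).round(1))
    r=Ro.from_matrix(R0.T@R).as_rotvec(); print("rotvec",r.round(4),"rows",np.linalg.norm(r)/.124)
    print("pos",np.round(p,4),"q",np.round(o["qpos"],1),"F",np.round(o["force"],1))
E
python3 -c "
from knob import *
plan(W+.09*n,tgt(-.9))"
```

```text
shift now-axes [-110.8 -334.5   32.4] shift target-axes [-210.5  271.3   85.4]
rotvec [-0.5833 -0.2874  2.1868] rows 18.398680514050938
pos [0.4202 0.1572 0.1911] q [-27.5  -5.2   3.5 112.8   0.2  72.3  62.3] F [ 0.5  0.2 -0.2]
```

```bash
python3 -m jog '[[-0.0123,-0.0372,0,0,0,0,0.03],[-0.0123,-0.0372,0,0,0,0,0.03],[-0.0123,-0.0372,0,0,0,0,0.03],[-0.0123,-0.0372,0,0,0,0,0.03],[-0.0123,-0.0372,0,0,0,0,0.03],[-0.0123,-0.0372,0,0,0,0,0.03],[-0.0123,-0.0372,0,0,0,0,0.03],[-0.0123,-0.0372,0,0,0,0,0.03],[-0.0123,-0.0372,0,0,0,0,0.03],[0,0,0,-0.0307,-0.0151,0.1151,0.03],[0,0,0,-0.0307,-0.0151,0.1151,0.03],[0,0,0,-0.0307,-0.0151,0.1151,0.03]]'; python3 -m jog '[[0,0,0,-0.0307,-0.0151,0.1151,0.03],[0,0,0,-0.0307,-0.0151,0.1151,0.03],[0,0,0,-0.0307,-0.0151,0.1151,0.03],[0,0,0,-0.0307,-0.0151,0.1151,0.03],[0,0,0,-0.0307,-0.0151,0.1151,0.03],[0,0,0,-0.0307,-0.0151,0.1151,0.03],[0,0,0,-0.0307,-0.0151,0.1151,0.03],[0,0,0,-0.0307,-0.0151,0.1151,0.03],[0,0,0,-0.0307,-0.0151,0.1151,0.03],[0,0,0,-0.0307,-0.0151,0.1151,0.03],[0,0,0,-0.0307,-0.0151,0.1151,0.03],[0,0,0,-0.0307,-0.0151,0.1151,0.03]]';python3 -c "
from knob import *
plan(W+.09*n,tgt(-.9))"
```

```text
time_s: 11.82
tool_pos: [0.5105, -0.1907, 0.1901]
tool_rot: [174.4, 1.6, 155.5]
force: [-0.2, 0.6, 0.3]
grip_width: 0.0302
grasp_force: 0.0
time_s: 12.82
tool_pos: [0.5102, -0.19, 0.1905]
tool_rot: [156.2, -10.4, 76.9]
force: [0.3, 0.1, 0.5]
grip_width: 0.03
grasp_force: 0.0
shift now-axes [  0.1 -15.3  29.4] shift target-axes [ -5.7 -17.4  27.6]
rotvec [-0.1178 -0.0548  0.4475] rows 3.7580617894019253
pos [ 0.5102 -0.19    0.1905] q [ -1.7 -10.4  27.  120.7 -13.2  47.8  17.5] F [0.3 0.1 0.5]
```

```bash
python3 -m jog '[[0,0,0,-0.0295,-0.0137,0.1119,0.03],[0,0,0,-0.0295,-0.0137,0.1119,0.03],[0,0,0,-0.0295,-0.0137,0.1119,0.03],[0,0,0,-0.0295,-0.0137,0.1119,0.03],[-0.0029,-0.0087,0.0138,0,0,0,0.03],[-0.0028,-0.0087,0.0138,0,0,0,0.03],[0,0,0,0,0,0,0.03],[0,0,0,0,0,0,0.03],[0,0,0,0,0,0,0.03]]';python3 -c "
from knob import *
plan(W+.04*n,tgt(-.9))"
```

```text
time_s: 13.57
tool_pos: [0.5103, -0.1833, 0.1588]
tool_rot: [155.6, -18.0, 51.8]
force: [0.0, -0.9, 0.3]
grip_width: 0.0303
grasp_force: 0.0
shift now-axes [-1.  -0.7 50.4] shift target-axes [-1.  -0.7 50.4]
rotvec [-0.0005 -0.0013  0.0062] rows 0.050905753640534075
pos [ 0.5103 -0.1833  0.1588] q [  3.6 -12.8  18.  128.5  -8.8  35.3 -14.1] F [ 0.  -0.9  0.3]
```

```bash
python3 -m jog '[[-0.001,-0.0007,0.03,0,0,0.006,0.03],[0,0,0.03,0,0,0,0.03],[0,0,0.026,0,0,0,0.03],[0,0,0.006,0,0,0,0.03],[0,0,0.004,0,0,0,0.03],[0,0,0.003,0,0,0,0.03],[0,0,0,0,0,0,0.03],[0,0,0,0,0,0,0.03]]';python3 -c "
from knob import *
plan(W-.017*n,tgt(-.9))"
```

```text
time_s: 14.23
tool_pos: [0.5586, -0.1865, 0.0729]
tool_rot: [155.6, -18.2, 51.5]
force: [0.0, 0.1, 0.9]
grip_width: 0.03
grasp_force: 0.0
shift now-axes [-0.5  0.3  8.8] shift target-axes [-0.5  0.3  8.8]
rotvec [-0.0001 -0.0023  0.0003] rows 0.018750900585655924
pos [ 0.5586 -0.1865  0.0729] q [  0.    1.3  21.6 128.2 -23.5  23.5  -1.7] F [0.  0.1 0.9]
```

```bash
python3 -m jog '[[0,0,0.005,0,0,0,0.03],[0,0,0.003,0,0,0,0.03],[0,0,0,0,0,0,0.03],[0,0,0,0,0,0,0.005],[0,0,0,0,0,0,0.005],[0,0,0,0,0,0,0.005],[0,0,0,0,0,0,0.005],[0,0,0,0,0,0,0.005],[0,0,0,0,0,0,0.005]]' 20;python3 -c "
from knob import *
plan(W-.017*n,tgt(.2))"
```

```text
time_s: 14.98
tool_pos: [0.5633, -0.188, 0.0657]
tool_rot: [155.5, -18.2, 51.4]
force: [4.0, -3.3, -1.0]
grip_width: 0.0114
grasp_force: 19.9
shift now-axes [ 0.1 -0.8  0.1] shift target-axes [-0.7 -0.4  0.1]
rotvec [ 0.0012 -0.0022  1.1   ] rows 8.870915660862154
pos [ 0.5633 -0.188   0.0657] q [ 1.000e-01  2.600e+00  2.150e+01  1.279e+02 -2.540e+01  2.260e+01
  0.000e+00] F [ 4.  -3.3 -1. ]
```

```bash
python3 -m jog '[[0,0.001,0,0,0,0,0.005],[0,0,0,0,0,0.122,0.005],[0,0,0,0,0,0.122,0.005],[0,0,0,0,0,0.122,0.005],[0,0,0,0,0,0.122,0.005]]';python3 -c "
from knob import *
plan(W-.017*n,tgt(.2))"
```

```text
time_s: 15.4
tool_pos: [0.5631, -0.1876, 0.0655]
tool_rot: [167.2, -27.4, 22.3]
force: [-0.1, -1.4, 1.7]
grip_width: 0.012
grasp_force: 19.9
shift now-axes [-0.2 -0.3  0.1] shift target-axes [-0.4 -0.1  0.1]
rotvec [-1.400e-03 -5.000e-04  6.063e-01] rows 4.889136162796299
pos [ 0.5631 -0.1876  0.0655] q [ -1.4   2.6  23.1 127.9 -25.7  22.8 -28. ] F [-0.1 -1.4  1.7]
```

```bash
python3 -m jog '[[0,0,0,0,0,0.122,0.005],[0,0,0,0,0,0.122,0.005],[0,0,0,0,0,0.122,0.005],[0,0,0,0,0,0.122,0.005],[0,0,0,0,0,0.122,0.005],[0,0,0,0,0,0,0.005],[0,0,0,0,0,0,0.005],[0,0,0,0,0,0,0.005]]';python3 -c "
from knob import *
plan(W-.017*n,tgt(.2))"
```

```text
time_s: 16.07
tool_pos: [0.5631, -0.1871, 0.0655]
tool_rot: [-173.5, -29.4, -16.9]
force: [-2.2, 0.3, 5.6]
grip_width: 0.0121
grasp_force: 19.9
shift now-axes [-0.2  0.4  0.1] shift target-axes [-0.2  0.4  0.1]
rotvec [-0.0022  0.0003  0.0055] rows 0.04762100020296731
pos [ 0.5631 -0.1871  0.0655] q [ -3.3   2.6  25.  128.  -25.9  22.8 -62.2] F [-2.2  0.3  5.6]
```

Aligned to θ = 0.2. Releasing to 30 mm, backing out along the axis, and looking.

```bash
python3 -m jog '[[0,0,0,0,0,0.005,0.005],[0,0,0,0,0,0,0.005],[0,0,0,0,0,0,0.03],[0,0,0,0,0,0,0.03],[0,0,0,0,0,0,0.03],[0,0,0,0,0,0,0.03],[0,0,-0.006,0,0,0,0.03],[0,0,-0.02,0,0,0,0.03],[0,0,-0.03,0,0,0,0.03],[0,0,-0.03,0,0,0,0.03]]'; python3 -c "
from knob import *
plan(W+.07*n,tgt(.2))"
```

```text
time_s: 16.9
tool_pos: [0.5182, -0.184, 0.1386]
tool_rot: [-173.4, -29.1, -17.4]
force: [0.6, 0.2, 0.4]
grip_width: 0.03
grasp_force: 0.0
shift now-axes [ 2.1 -0.2 -1.1] shift target-axes [ 2.1 -0.2 -1.1]
rotvec [-0.0006  0.0048 -0.0018] rows 0.04153827323875769
pos [ 0.5182 -0.184   0.1386] q [ -2.4 -10.6  23.6 129.   -8.5  32.6 -77.7] F [0.6 0.2 0.4]
```

```bash
python3 -m jog '[[0.01,-0.01,-0.03,0,0,0,0.03],[0.01,-0.03,-0.015,0,0,0,0.03],[0,-0.04,0,0,0,0,0.03],[0,-0.04,0,0,0,0,0.03],[0,-0.04,0,0,0,0,0.03],[0,-0.04,0,0,0,0,0.03],[0,-0.04,0,0,0,0,0.03],[0,-0.03,0,0,0,0,0.03],[0,0,0,0,0,0,0.03],[0,0,0,0,0,0,0.03]]'
python3 - <<'E'
from knob import *
a=env.read_camera("top");b=env.read_camera("side");cv2.imwrite("pics/top4.png",a);cv2.imwrite("pics/side4.png",b)
def crop(cam,im,o,w,h,k,al,th=None):
    B=cv2.resize(cv2.convertScaleAbs(im[o[1]:o[1]+h,o[0]:o[0]+w],alpha=al),None,fx=k,fy=k,interpolation=cv2.INTER_CUBIC)
    if th is not None: draw(B,cam,np.array([W+.022*d(th)-.002*n*0,W+.04*d(th)]),k,o,(0,0,255))
    return cv2.resize(B,(400,300))
cv2.imwrite("pics/v6.png",np.vstack([np.hstack([crop("top",a,(366,228),60,45,8,1.8,.2),crop("side",b,(335,245),60,45,8,1.3,.2)]),np.hstack([crop("top",a,(140,120),400,300,2,1.6),crop("side",b,(200,150),280,210,2,1.2)])]))
E
```

```text
time_s: 17.73
tool_pos: [0.5794, 0.0747, 0.2153]
tool_rot: [-173.3, -29.2, -17.1]
force: [-0.1, -0.4, -0.3]
grip_width: 0.0301
grasp_force: 0.0
```

View pics/v6.png

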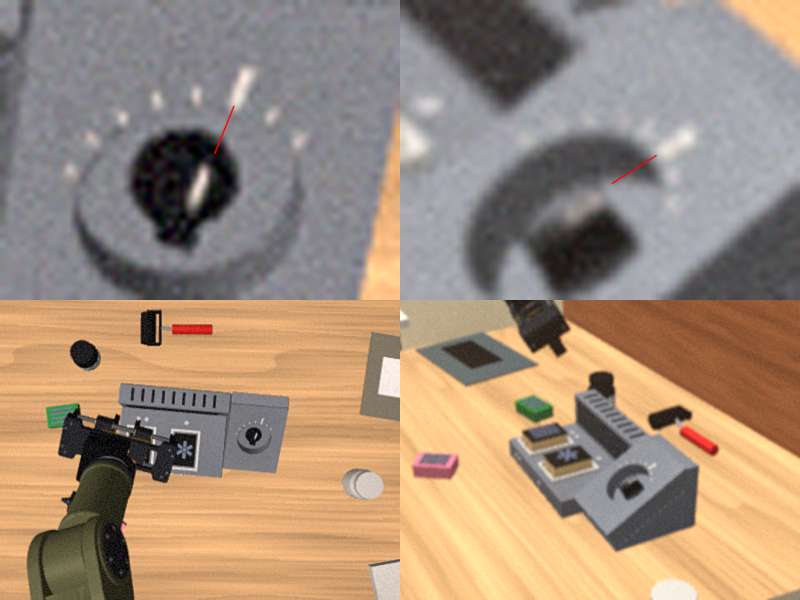

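The white line, from (195,208) to (210,168) in the upper-left crop, extends straight to the long mark at (245,85). Both blocks are flat in their pockets, the jars and roller are undisturbed, and the arm is clear. Handing in.

```bash
python3 -c "
from cell import env
print(env.sign_off())"
```

```text
the job is handed in; nothing more can be done
None
```

The job is handed in at about 18 s: flower block in pocket one, then striped block in pocket two, both flat and relief up; timer knob turned to the long mark and released; jars and ink roller left alone.

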